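# Nest the empty parts cup in the bench holder

### The arm

A 6-joint arm with a two-finger parallel gripper is mounted at the origin on the work surface. World frame = base frame: x ahead of the robot, y to its left, z up, the work surface at z = 0. Lengths are in m, angles in degrees, forces in N, time in s.
With the tool pointing down it reaches from about 0.35 to 0.875 m from the base axis. Payload 4.2 kg.
Tool frame: the origin (TCP) lies midway between the tips of the shut fingers; the grasp point (between the pads) lies 19 mm behind it; z points along the fingers, y is the line along which they close (so a half turn about z gives the same grasp; the last joint's range is limited). The gripper opens to 87 mm and grips with 3 to 60 N. Pads are 19 mm wide; open, the fingers measure 117 mm over their backs; the gripper's body (75 mm by 190 mm) begins 51 mm behind the grasp point.
Start: joints at [83.342, 22.042, 0.453, 0, -68.411, -14.817], TCP at [0.229, 0.582, 0.223] pointing down, gripper open.
Joint ranges: [-179.83, 179.83], [-69.29, 118.12], [-61.27, 80.66], [-181.25, 117.63], [-171.15, -9.14], [-177.46, 177.46]. Speed limits (degrees/s): [159.86, 159.86, 180, 180, 180, 180].

### API

Orientations are given as a 3x3 rotation matrix whose columns are the frame's x, y, z axes.
In Python, from station import * gives the robot as it stands. The module is installed in compiled form; this text tells all that it offers.
- The arm moves only by the tool servo_tool, never from a script. Its argument "deltas" is a list of rows, each an object of numbers: "tx", "ty", "tz": the shift along the tool's x, y, z in mm; "ax", "ay", "az": the turn, a rotation vector about the tool's x, y, z in rad; "claw": the finger opening in mm, from 0 to 87. In form: [{"tx": .., "ty": .., "tz": .., "ax": .., "ay": .., "az": .., "claw": ..}, ...]. A call has 1 to 12 rows; each row is the pose to reach, as a shift and turn from the pose commanded when the call began, along the tool's axes at that moment; what a row does not reach only later rows make up. A row lasts 1/12 s, in which the tool goes at most 41.7 mm and 7.16 degrees, less where a joint would pass 70% of its speed; a pose out of reach is approached as far as the arm can. A call with a gripper value outside its range is refused whole. The fingers move at their own pace and stop on an object; the grip force is fixed at half the most. Time passes only in rows, so rows that repeat a pose let the fingers close. It gives the time, the measured TCP pose, the force, the opening and the grip force at its end, in the units of the state.
- sense(): the state, without advancing time (a new reading comes with each control period).
- capture(name): name is "scene" or "top" or "wrist"; returns the picture (480x640x3 uint8, blue, green, red); there is no depth.
- calibration(name): a dict with "fx", "fy", "cx", "cy" (pixels), "dist" ([k1, k2, p1, p2, k3] as OpenCV has them; the pictures are not rectified), "cam_to_world" (4x4, takes a point from camera to world coordinates); the wrist camera has in their place "hand_eye" (4x4, takes a point from camera to tool coordinates, whose origin is the TCP and whose axes are the flange's). Camera axes: x right, y down, z forward; pixel columns grow to the right and rows downward; lengths in m; the calibration is good to about 2 mm. A picture is of the moment at which its call begins: read the wrist's pose just before it. calibration takes no time and is no camera call.
- finish_job(): hands the job in; it is judged then, once.
Trained networks look in the newest picture that a camera, given by its name, has taken for a name from the list of things; names that differ only in an ending like _2 or _b are one class to them, and where a whole thing is asked for, a point or a joint stands for the part that bears it (a point fixed in the world has none). Each returns a list of dicts, best first, with "confidence" (0 to 1); they miss things now and then, are a little off and sometimes report something else, mostly with a low value. They report only what shows in the picture. A call takes as long as a camera call.
- recognise(label, camera): "xyz" ([x, y, z] in m, in the coordinates of the camera as it stood for that picture, good to about 4 mm: the middle of the surface that is visible of it).
- trace(label, camera): "mask" (480x640 bool, what is visible of it).
The state is a dict: "time_s": time; "joints": joint angles; "joint_velocities": joint speeds; "effort": joint torques, N m; "tcp_pos": TCP position; "ee_rot": TCP orientation; "wrist_force": force on the tool from outside, world axes, zero at the start; "moment": the same for the moment, N m; "gripper_width": opening from 0.0 (shut) to 1.0 (fully open); "gripper_force": force on a finger pad.
Only numpy, scipy, OpenCV 4.12 (cv2) and the standard library are available. Lean on these libraries where they do the work, as an engineer would, in place of code of your own. Each camera call takes 0.05 s, during which the arm holds its last target. There are 200 camera calls.

### The job

Clear the inspection bench: pick up the empty medium parts cup and nest it, upright, in the matching cup that is bolted to the bench on a metal plate. Press it down lightly until the shoulder under its collar is about 10 mm above the bolted cup's rim, stop there before the shoulder reaches the rim and the two wedge, and let go. Leave the wide cup and the narrow cup standing where they are.

Things in the scene. Friction and masses are not known exactly. Their poses are not given: they have to be found in the camera images.
- cup: Medium, tallest loose cup: grey plastic, round, open-topped, 105 mm tall, about 45 g. Its lower part is a cone, 36 mm across at the foot, 48 mm at 66 mm height; there a shoulder steps out to a straight collar 56 mm across, up to the rim at 105 mm. Grip it across the collar. Origin: centre of the underside, z up.
- holder: Grey tapered cup bolted on a 110 x 110 x 8 mm aluminium plate; rim 90 mm above the bench, 56 mm across inside (42 at the bottom). A paler ring inside catches the nested cup's foot 54 mm above the bench; it slides down with the cup under a steady 6 N push (not under its weight) and stays. Foot wanted 34 mm above the bench; at 24 the cups wedge. Origin: plate underside centre, z up.
- wide_cup: Bystander: loose low wide cup of the same plastic, 80 mm across, 70 mm tall; too wide for the holder. Origin: centre of the underside.
- narrow_cup: Bystander: loose small cup of the same plastic, 36 mm across, 75 mm tall; too narrow for the holder. Origin: centre of the underside.

How it is judged (in metres and radians):
At the end, for the whole second after the job is handed in: The medium cup stands released and at rest in the bolted cup, within 12 mm of its axis and 10 degrees of upright, its shoulder 3 to 17 mm above the bolted cup's rim (foot 27 to 41 mm above the bench); the wide and the narrow cup stand upright within 30 mm of where they were (z of cup in the frame of holder between 0.027 and 0.041 m and horizontal distance between cup and holder below 0.012 m and angle between each of cup, wide_cup, narrow_cup's own z axis and vertical below 0.17 rad and linear speed of cup below 0.02 m/s and distance of each of wide_cup, narrow_cup from where it was at the start of the episode below 0.03 m); the robot touches nothing.
It fails at once if the cup is driven in until its shoulder is less than 1.5 mm above the bolted cup's rim (wedged) (z of cup in the frame of holder below 0.0255 m and horizontal distance between cup and holder below 0.03 m).
It fails at once if the wide or the narrow cup is moved by more than 40 mm (distance of any of wide_cup, narrow_cup from where it was at the start of the episode above 0.04 m).
It also fails if it takes over 38 s, if anything falls off the work surface, if the arm or the gripper's body presses on something with over 40 N, if the wrist force passes 120 N, or if a joint passes its speed limit or range.

## Working session

There is one attempt and no reset: what is moved stays moved. The work goes in short steps, Python scripts to look and compute and a tool call to move; the robot and the scene stay as the last step left them, time stands still between calls to the robot, and variables do not carry over. Pictures are saved under pics/ and viewed, at most 10 in all, crops included, and the job is handed in when it is done.

Besides the shell and the picture viewer there is one more tool, called after ">>>" in YAML: its name, and indented under it one key for each argument. servo_tool: Moves the arm, as the interface text tells. Its arguments: {"type":"object","properties":{"deltas":{"type":"array","items":{"type":"object","properties":{"tx":{"type":"number"},"ty":{"type":"number"},"tz":{"type":"number"},"ax":{"type":"number"},"ay":{"type":"number"},"az":{"type":"number"},"claw":{"type":"number"}}}}},"required":["deltas"]}

```bash
mkdir -p pics
cat > h.py <<'E'
from station import *
import numpy as np, cv2
def cal(n):
    c=calibration(n); K=np.array([[c['fx'],0,c['cx']],[0,c['fy'],c['cy']],[0,0,1]]); d=np.array(c['dist'],float)
    if 'cam_to_world' in c: T=np.array(c['cam_to_world'])
    else:
        s=sense(); W=np.eye(4); W[:3,:3]=s['ee_rot']; W[:3,3]=s['tcp_pos']; T=W@np.array(c['hand_eye'])
    return K,d,T
def proj(n,P,C=None):
    K,d,T=C or cal(n); Ti=np.linalg.inv(T)
    return cv2.projectPoints(np.atleast_2d(P).astype(float),cv2.Rodrigues(Ti[:3,:3])[0],Ti[:3,3],K,d)[0][:,0]
def planepts(n,uv,z,C=None):
    K,d,T=C or cal(n)
    r=cv2.undistortPoints(np.array(uv,float).reshape(-1,1,2),K,d)[:,0]
    r=np.c_[r,np.ones(len(r))]@T[:3,:3].T
    return T[:3,3]+r*((z-T[2,3])/r[:,2])[:,None]
E
python3 - <<'E'
from h import *
ims=[]
for n in ['scene','top']:
    im=capture(n); cv2.imwrite(f'pics/{n}0.png',im)
    K,d,T=cal(n); print(n,T[:3,3].round(3),T[:3,2].round(3))
    for l in ['cup','holder','wide_cup','narrow_cup']:
        for r in recognise(l,n)[:3]:
            p=T[:3,:3]@r['xyz']+T[:3,3]; print(l,r['confidence'],p.round(3),proj(n,p)[0].round())
s=sense();print(s['time_s'],np.round(s['ee_rot'],3))
E
```

```text
scene [ 1.464 -0.035  0.64 ] [-0.838  0.028 -0.544]
cup 0.81 [0.608 0.234 0.076] [457. 246.]
holder 0.64 [ 0.664 -0.09   0.009] [271. 304.]
wide_cup 0.81 [0.52  0.053 0.046] [348. 238.]
narrow_cup 0.66 [ 0.501 -0.263  0.055] [180. 234.]
top [ 0.363 -0.014  0.818] [ 0.233  0.016 -0.972]
cup 0.9 [0.588 0.239 0.076] [179. 209.]
holder 0.63 [ 0.632 -0.086  0.008] [364. 210.]
wide_cup 0.73 [0.507 0.055 0.014] [282. 269.]
wide_cup 0.48 [ 0.635 -0.088  0.008] [365. 209.]
narrow_cup 0.93 [ 0.49  -0.27   0.054] [469. 289.]
narrow_cup 0.4 [ 0.634 -0.086  0.008] [364. 209.]
0.5 [[ 0.931 -0.366 -0.   ]
 [-0.366 -0.931 -0.   ]
 [-0.     0.    -1.   ]]
```

View pics/scene0.png

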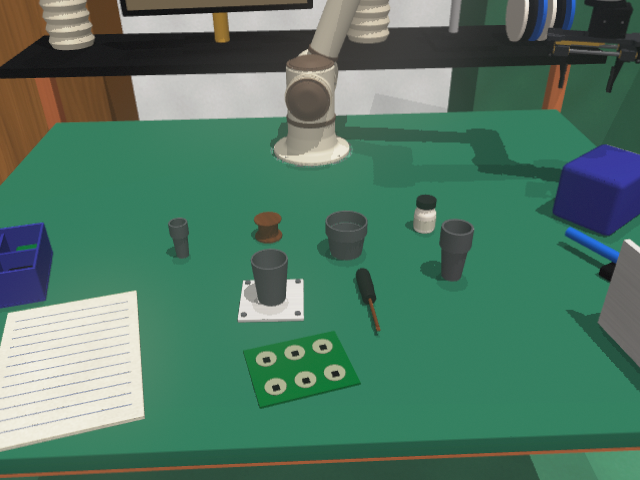

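View pics/top0.png

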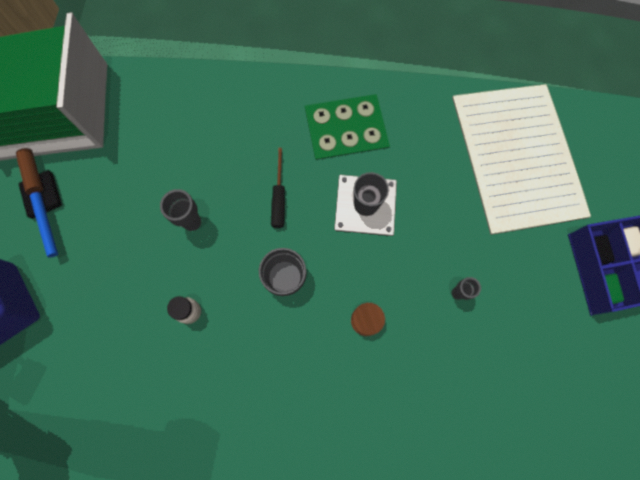

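The scene view shows the upright cup at (457,246), the bolted holder at (271,285), the wide cup at (347,236) and the narrow cup at (180,238). The top view shows the cup at (180,209), the holder at (368,200), the wide cup at (283,272) and the narrow cup at (467,289). The networks agree. Next I fit silhouettes jointly in both views.

```bash
cat > fit.py <<'E'
from h import *
from scipy.optimize import minimize
A=np.linspace(0,2*np.pi,48)
def ring(x,y,z,r): return np.c_[x+r*np.cos(A),y+r*np.sin(A),np.full(48,z)]
def sil(n,C,segs,x,y,z):
    m=np.zeros((480*4,640*4),np.uint8)
    for (z0,r0,z1,r1) in segs:
        p=proj(n,np.r_[ring(x,y,z+z0,r0),ring(x,y,z+z1,r1)],C)
        cv2.fillConvexPoly(m,np.round(cv2.convexHull((p*4+1.5).astype(np.float32))).astype(np.int32),1)
    return cv2.resize(m.astype(np.float32),(640,480),interpolation=cv2.INTER_AREA)
def fit(masks,segs,x0,dz=True):
    Cs={n:cal(n) for n in masks}
    def cost(p,ns): return sum(np.abs(sil(n,Cs[n],segs,*p)-masks[n]).sum()/masks[n].sum() for n in ns)
    def run(ns,free):
        f=lambda q:cost(np.r_[np.array(q)/100,np.zeros(3-len(q))] if len(q)<3 else np.array(q)/100,ns)
        q0=np.array(x0[:free])*100
        S=np.vstack([q0]+[q0+np.eye(free)[i]*1.5 for i in range(free)])
        r=minimize(f,q0,method='Nelder-Mead',options=dict(initial_simplex=S,xatol=.005,fatol=1e-4)); return (r.x/100).round(4),round(r.fun,3)
    print('joint xyz',run(list(masks),3))
    for n in masks: print(n,'xy',run([n],2))
E
python3 - <<'E'
from fit import *
mc={};mh={};vis=[]
for n in ['scene','top']:
    im=capture(n); mc[n]=trace('cup',n)[0]['mask'].astype(np.float32)
    m=trace('holder',n)[0]['mask']
    hsv=cv2.cvtColor(im,cv2.COLOR_BGR2HSV)
    dark=(hsv[...,1]<70)&(hsv[...,2]<115)&cv2.dilate(m.astype(np.uint8),np.ones((5,5))).astype(bool)
    k,l,st,_=cv2.connectedComponentsWithStats(dark.astype(np.uint8))
    mh[n]=(l==1+st[1:,4].argmax()).astype(np.float32)
    if n=='scene': pass
    for M,c in((mc[n],(0,0,255)),(mh[n],(255,0,255)),(m,(0,255,255))):
        cs,_=cv2.findContours(M.astype(np.uint8),0,1); 
        for q in cs: print(n,cv2.boundingRect(q),len(q)) if len(q)>5 else 0
        cv2.drawContours(im,cs,-1,c,1)
    a=im[160:330,140:500] if n=='scene' else im[150:320,130:490]
    vis.append(cv2.resize(a,None,fx=1.7,fy=1.7,interpolation=0))
cv2.imwrite('pics/m.png',np.vstack(vis))
np.savez('m.npz',**{'c'+n:mc[n] for n in mc},**{'h'+n:mh[n] for n in mh})
print('cup');fit(mc,[(0,.018,.066,.024),(.066,.028,.105,.028)],[.585,.23,0.])
print('holder');fit(mh,[(.008,.024,.09,.031)],[.63,-.088,0.])
E
```

```text
scene (439, 219, 35, 63) 155
scene (251, 249, 37, 57) 150
scene (237, 249, 67, 74) 249
top (159, 190, 43, 41) 111
top (354, 172, 34, 44) 112
top (335, 171, 62, 65) 222
cup
joint xyz (array([ 0.5869,  0.2368, -0.0021]), np.float64(0.097))
scene xy (array([0.5906, 0.2355]), np.float64(0.035))
top xy (array([0.5869, 0.2366]), np.float64(0.067))
holder
joint xyz (array([ 0.645 , -0.0893, -0.0013]), np.float64(0.247))
scene xy (array([ 0.646 , -0.0895]), np.float64(0.046))
top xy (array([ 0.6449, -0.09  ]), np.float64(0.206))
```

View pics/m.png

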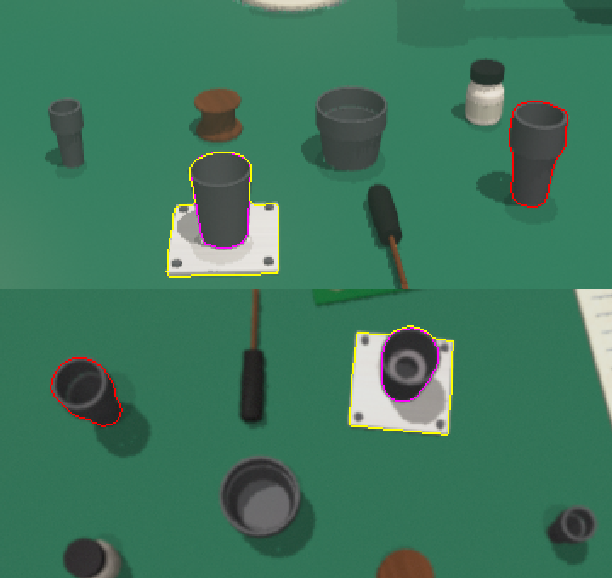

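The masks match the cup (red) and the holder cup (magenta) well. The cup is at about (0.589, 0.236) and the holder at about (0.645, -0.090), with both bases at z≈0. Moving above the cup.

>>> servo_tool:
  deltas:
    - {"tx":40,"ty":16,"tz":0,"claw":87}
    - {"tx":78,"ty":32,"claw":87}
    - {"tx":116,"ty":48,"claw":87}
    - {"tx":154,"ty":64,"claw":87}
    - {"tx":192,"ty":79,"claw":87}
    - {"tx":230,"ty":95,"claw":87}
    - {"tx":268,"ty":110,"claw":87}
    - {"tx":306,"ty":126,"claw":87}
    - {"tx":344,"ty":142,"claw":87}
    - {"tx":382,"ty":157,"claw":87}
    - {"tx":420,"ty":173,"claw":87}
    - {"tx":458,"ty":189,"claw":87}

```text
schema error: expected keys tx, ty, tz, ax, ay, az, claw
```

>>> servo_tool:
  deltas:
    - {"tx":4,"ty":1,"claw":87}
    - {"tx":4,"ty":1,"claw":87}
    - {"tx":4,"ty":1,"claw":87}
    - {"tx":4,"ty":1,"claw":87}

```text
schema error: expected keys tx, ty, tz, ax, ay, az, claw
```

Run:
```python
from fit import *
s=sense();print(s['time_s'],np.round(s['tcp_pos'],4),np.round(s['ee_rot'],3).tolist())
im=capture('wrist')
for l in ['cup','holder']:
    for t in trace(l,'wrist')[:2]:
        M=t['mask']; print(l,t['confidence'],cv2.boundingRect(M.astype(np.uint8)))
        if l=='cup': fit({'wrist':M.astype(np.float32)},[(0,.018,.066,.024),(.066,.028,.105,.028)],[.589,.236,0.])
for P in [[.589,.236,.105],[.589,.236,0]]: print(proj('wrist',P))
for r in (.028,):
    cv2.polylines(im,[np.int32(proj('wrist',ring(.589,.236,.105,r)))],True,(0,0,255))
cv2.imwrite('pics/w1.png',im)
```

```text
0.8 [0.2288 0.5816 0.2226] [[0.931, -0.366, 0.0], [-0.366, -0.931, 0.0], [-0.0, -0.0, -1.0]]
[[ 643.58436741 -512.16433115]]
[[ 554.44229747 -338.09337142]]
```

View pics/w1.png

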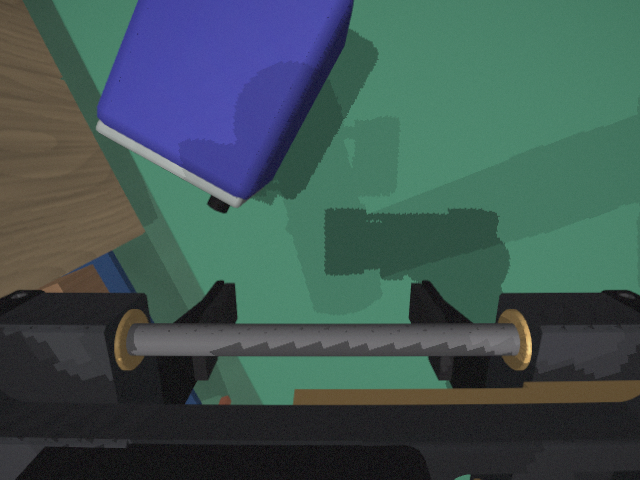

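The move was refused because every row needs all seven keys. The wrist view shows a blue box ahead, from about (100,0) to (350,210), so I raise the tool slightly on the way past.

>>> servo_tool:
  deltas:
    - {"tx":30,"ty":12,"tz":-25,"ax":0,"ay":0,"az":0,"claw":87}
    - {"tx":68,"ty":28,"tz":-30,"ax":0,"ay":0,"az":0,"claw":87}
    - {"tx":106,"ty":44,"tz":-30,"ax":0,"ay":0,"az":0,"claw":87}
    - {"tx":144,"ty":60,"tz":-30,"ax":0,"ay":0,"az":0,"claw":87}
    - {"tx":182,"ty":75,"tz":-30,"ax":0,"ay":0,"az":0,"claw":87}
    - {"tx":220,"ty":91,"tz":-30,"ax":0,"ay":0,"az":0,"claw":87}
    - {"tx":258,"ty":107,"tz":-30,"ax":0,"ay":0,"az":0,"claw":87}
    - {"tx":296,"ty":122,"tz":-30,"ax":0,"ay":0,"az":0,"claw":87}
    - {"tx":334,"ty":138,"tz":-30,"ax":0,"ay":0,"az":0,"claw":87}
    - {"tx":372,"ty":154,"tz":-20,"ax":0,"ay":0,"az":0,"claw":87}
    - {"tx":400,"ty":170,"tz":-10,"ax":0,"ay":0,"az":0,"claw":87}
    - {"tx":400,"ty":190,"tz":0,"ax":0,"ay":0,"az":0,"claw":87}

```text
time_s: 1.95
tcp_pos: [0.5353, 0.2561, 0.2214]
ee_rot: [[0.929, -0.37, 0.001], [-0.37, -0.929, -0.0], [0.001, -0.0, -1.0]]
wrist_force: [0.4, 0.2, -0.6]
gripper_width: 1.001
gripper_force: 0.0
```

>>> servo_tool:
  deltas:
    - {"tx":0,"ty":0,"tz":0,"ax":0,"ay":0,"az":0,"claw":87}
    - {"tx":0,"ty":0,"tz":0,"ax":0,"ay":0,"az":0,"claw":87}
    - {"tx":0,"ty":0,"tz":0,"ax":0,"ay":0,"az":0,"claw":87}

```text
time_s: 2.2
tcp_pos: [0.5318, 0.2589, 0.2232]
ee_rot: [[0.931, -0.366, 0.001], [-0.366, -0.931, 0.001], [0.001, -0.001, -1.0]]
wrist_force: [0.5, 0.0, 0.6]
gripper_width: 0.999
gripper_force: 0.0
```

```bash
cat > wl.py <<'E'
from fit import *
import sys
s=sense();print(s['time_s'],np.round(s['tcp_pos'],4),np.round(s['ee_rot'],3).tolist())
im=capture('wrist')
for t in trace('cup','wrist')[:1]:
        M=t['mask']; print(t['confidence'],cv2.boundingRect(M.astype(np.uint8)))
        np.savez(sys.argv[1]+'.npz',M=M,T=cal('wrist')[2])
        fit({'wrist':M.astype(np.float32)},[(0,.018,.066,.024),(.066,.028,.105,.028)],[.589,.236,0.])
cv2.polylines(im,[np.int32(proj('wrist',ring(.589,.236,.105,.028)))],True,(0,0,255))
cv2.imwrite(f'pics/{sys.argv[1]}.png',im)
R=np.array(s['ee_rot']);print('delta mm to cup',(R.T@(np.array([.589,.236,.069])-s['tcp_pos'])*1000).round(1))
E
python3 wl.py w2
```

```text
2.2 [0.5318 0.2589 0.2232] [[0.931, -0.366, 0.001], [-0.366, -0.931, 0.001], [0.001, -0.001, -1.0]]
0.88 (287, 127, 72, 73)
joint xyz (array([ 0.587 ,  0.2379, -0.0019]), np.float64(0.016))
wrist xy (array([0.587 , 0.2379]), np.float64(0.02))
delta mm to cup [ 61.4   0.6 154.3]
```

View pics/w2.png

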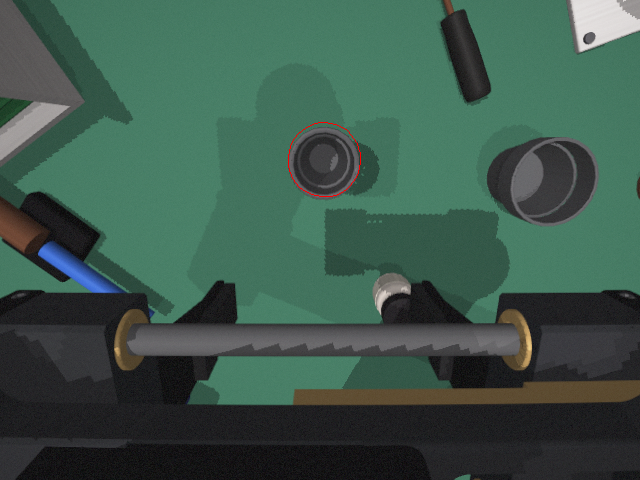

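The wrist view shows the cup at (324,160), 2 mm from the earlier estimate. Its rim lies inside the predicted circle, and the path down is clear. Descending to grasp the collar.

>>> servo_tool:
  deltas:
    - {"tx":35,"ty":0,"tz":0,"ax":0,"ay":0,"az":0,"claw":87}
    - {"tx":60,"ty":0,"tz":0,"ax":0,"ay":0,"az":0,"claw":87}
    - {"tx":60,"ty":0,"tz":20,"ax":0,"ay":0,"az":0,"claw":87}
    - {"tx":60,"ty":0,"tz":45,"ax":0,"ay":0,"az":0,"claw":87}
    - {"tx":60,"ty":0,"tz":70,"ax":0,"ay":0,"az":0,"claw":87}
    - {"tx":60,"ty":0,"tz":95,"ax":0,"ay":0,"az":0,"claw":87}
    - {"tx":60,"ty":0,"tz":115,"ax":0,"ay":0,"az":0,"claw":87}
    - {"tx":60,"ty":0,"tz":132,"ax":0,"ay":0,"az":0,"claw":87}
    - {"tx":60,"ty":0,"tz":145,"ax":0,"ay":0,"az":0,"claw":87}
    - {"tx":60,"ty":0,"tz":154,"ax":0,"ay":0,"az":0,"claw":87}
    - {"tx":60,"ty":0,"tz":154,"ax":0,"ay":0,"az":0,"claw":87}
    - {"tx":60,"ty":0,"tz":154,"ax":0,"ay":0,"az":0,"claw":87}

```text
time_s: 3.3
tcp_pos: [0.5875, 0.2372, 0.0688]
ee_rot: [[0.931, -0.365, 0.0], [-0.365, -0.931, -0.0], [0.0, -0.0, -1.0]]
wrist_force: [0.6, 0.4, -0.0]
gripper_width: 1.002
gripper_force: 0.0
```

>>> servo_tool:
  deltas:
    - {"tx":0,"ty":0,"tz":0,"ax":0,"ay":0,"az":0,"claw":75}
    - {"tx":0,"ty":0,"tz":0,"ax":0,"ay":0,"az":0,"claw":65}
    - {"tx":0,"ty":0,"tz":0,"ax":0,"ay":0,"az":0,"claw":58}
    - {"tx":0,"ty":0,"tz":0,"ax":0,"ay":0,"az":0,"claw":45}
    - {"tx":0,"ty":0,"tz":0,"ax":0,"ay":0,"az":0,"claw":45}
    - {"tx":0,"ty":0,"tz":0,"ax":0,"ay":0,"az":0,"claw":45}
    - {"tx":0,"ty":0,"tz":0,"ax":0,"ay":0,"az":0,"claw":45}
    - {"tx":0,"ty":0,"tz":0,"ax":0,"ay":0,"az":0,"claw":45}

```text
time_s: 3.97
tcp_pos: [0.5875, 0.2364, 0.0689]
ee_rot: [[0.931, -0.366, 0.0], [-0.366, -0.931, 0.0], [0.0, -0.0, -1.0]]
wrist_force: [-1.1, -0.5, 0.8]
gripper_width: 0.643
gripper_force: 30.0
```

Gripped: the opening is 56 mm, which matches the collar, at 30 N. I lift and stop short of the holder to measure it with the wrist camera.

>>> servo_tool:
  deltas:
    - {"tx":0,"ty":0,"tz":-10,"ax":0,"ay":0,"az":0,"claw":45}
    - {"tx":0,"ty":0,"tz":-30,"ax":0,"ay":0,"az":0,"claw":45}
    - {"tx":0,"ty":0,"tz":-60,"ax":0,"ay":0,"az":0,"claw":45}
    - {"tx":0,"ty":0,"tz":-90,"ax":0,"ay":0,"az":0,"claw":45}
    - {"tx":0,"ty":0,"tz":-120,"ax":0,"ay":0,"az":0,"claw":45}
    - {"tx":10,"ty":20,"tz":-140,"ax":0,"ay":0,"az":0,"claw":45}
    - {"tx":20,"ty":45,"tz":-150,"ax":0,"ay":0,"az":0,"claw":45}
    - {"tx":30,"ty":75,"tz":-150,"ax":0,"ay":0,"az":0,"claw":45}
    - {"tx":40,"ty":105,"tz":-150,"ax":0,"ay":0,"az":0,"claw":45}
    - {"tx":50,"ty":135,"tz":-150,"ax":0,"ay":0,"az":0,"claw":45}
    - {"tx":60,"ty":165,"tz":-150,"ax":0,"ay":0,"az":0,"claw":45}
    - {"tx":70,"ty":195,"tz":-150,"ax":0,"ay":0,"az":0,"claw":45}

```text
time_s: 4.97
tcp_pos: [0.5805, 0.0278, 0.2192]
ee_rot: [[0.931, -0.366, 0.0], [-0.366, -0.931, 0.0], [0.0, -0.0, -1.0]]
wrist_force: [0.3, -0.8, -0.3]
gripper_width: 0.644
gripper_force: 30.0
```

>>> servo_tool:
  deltas:
    - {"tx":10,"ty":25,"tz":0,"ax":0,"ay":0,"az":0,"claw":45}
    - {"tx":20,"ty":50,"tz":0,"ax":0,"ay":0,"az":0,"claw":45}
    - {"tx":28,"ty":75,"tz":0,"ax":0,"ay":0,"az":0,"claw":45}
    - {"tx":33,"ty":88,"tz":0,"ax":0,"ay":0,"az":0,"claw":45}
    - {"tx":33,"ty":88,"tz":0,"ax":0,"ay":0,"az":0,"claw":45}
    - {"tx":33,"ty":88,"tz":0,"ax":0,"ay":0,"az":0,"claw":45}
    - {"tx":33,"ty":88,"tz":0,"ax":0,"ay":0,"az":0,"claw":45}

```text
time_s: 5.55
tcp_pos: [0.5796, -0.0641, 0.2187]
ee_rot: [[0.931, -0.366, 0.0], [-0.366, -0.931, 0.0], [0.0, -0.0, -1.0]]
wrist_force: [-1.1, 0.3, -1.0]
gripper_width: 0.642
gripper_force: 30.0
```

```bash
cat > wh.py <<'E'
from fit import *
import sys
s=sense();print(s['time_s'],np.round(s['tcp_pos'],4),s['gripper_width'],s['gripper_force'])
im=capture('wrist');p=s['tcp_pos']
M=trace('holder','wrist')[0]['mask'].astype(np.uint8);print(cv2.boundingRect(M))
hx,hy=.645,-.09
g=im.copy()
for z,r in((.09,.028),(.054,.0245)): cv2.polylines(im,[np.int32(proj('wrist',ring(hx,hy,z,r)))],True,(0,0,255))
cv2.polylines(im,[np.int32(proj('wrist',ring(p[0],p[1],p[2]-.069,.018)))],True,(255,255,0))
cv2.polylines(im,[np.int32(proj('wrist',ring(p[0],p[1],p[2]+.036,.028)))],True,(0,255,255))
cs,_=cv2.findContours(M,0,1);cv2.drawContours(im,cs,-1,(0,255,255),1)
cv2.imwrite(f'pics/{sys.argv[1]}.png',im);cv2.imwrite(f'pics/{sys.argv[1]}_raw.png',g)
E
python3 wh.py w3
```

```text
5.55 [ 0.5796 -0.0641  0.2187] 0.6422217989643371 29.967509892085218
(254, 76, 136, 139)
```

View pics/w3.png

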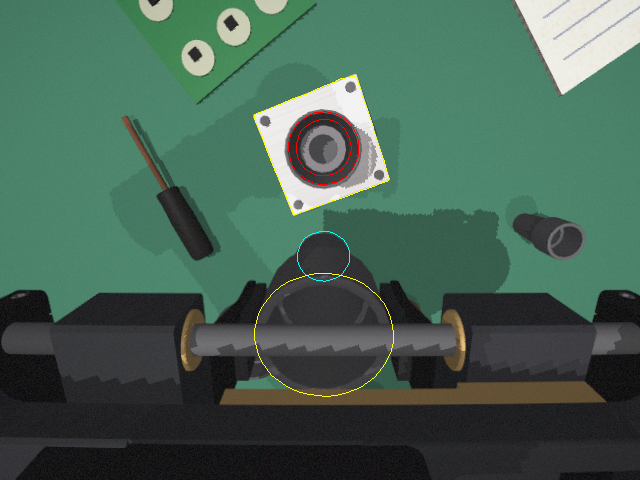

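The wrist view shows the holder rim at (322,148), on the predicted circle, and the held cup's foot at (323,256), also as predicted, so the cup is upright and hasn't slipped. A numeric check of the holder's centre and rim height follows.

Run:
```python
from fit import *
s=sense();im=capture('wrist');M=trace('holder','wrist')[0]['mask'].astype(np.uint8)
c=cv2.boxPoints(cv2.minAreaRect(np.argwhere(M)[:,::-1].astype(np.float32)))
P=planepts('wrist',c,.008);print('plate',P.mean(0).round(4),[np.linalg.norm(P[i]-P[i-1]).round(4) for i in range(4)])
hsv=cv2.cvtColor(im,cv2.COLOR_BGR2HSV)
d=((hsv[...,2]<95)&(M>0)).astype(np.uint8); d=cv2.morphologyEx(d,cv2.MORPH_OPEN,np.ones((5,5)))
k,l,st,_=cv2.connectedComponentsWithStats(d);i=1+st[1:,4].argmax()
q=np.argwhere(l==i)[:,::-1].astype(np.int32);h=cv2.convexHull(q);m=np.zeros((480,640),np.float32);cv2.fillConvexPoly(m,h,1)
print(cv2.boundingRect(h))
fit({'wrist':m},[(.008,.024,.09,.029)],[.645,-.09,0.])
# rim height from two views: scene+top+wrist
z=np.load('m.npz');ms={'wrist':m,'scene':z['hscene'],'top':z['htop']}
for n in ('scene','top'):
    hh=cv2.convexHull(np.argwhere(ms[n]>0)[:,::-1].astype(np.int32));mm=np.zeros((480,640),np.float32);cv2.fillConvexPoly(mm,hh,1);ms[n]=mm
for r in (.029,.030,.031): print(r);fit(ms,[(.008,r-.007,.09,r)],[.645,-.09,0.])
R=np.array(s['ee_rot']);print((R.T@(np.array([.645,-.09,.219])-s['tcp_pos'])*1000).round(1))
```

```text
plate [ 0.6451 -0.0902  0.008 ] [np.float64(0.1131), np.float64(0.1089), np.float64(0.1102), np.float64(0.1176)]
(288, 112, 71, 73)
joint xyz (array([ 0.6449, -0.0894, -0.0065]), np.float64(0.014))
wrist xy (array([ 0.6448, -0.0893]), np.float64(0.043))
0.029
joint xyz (array([ 0.6449, -0.089 , -0.0008]), np.float64(0.187))
wrist xy (array([ 0.6448, -0.0893]), np.float64(0.043))
scene xy (array([ 0.646 , -0.0897]), np.float64(0.075))
top xy (array([ 0.6452, -0.0889]), np.float64(0.068))
0.03
joint xyz (array([ 0.6451, -0.0895, -0.0013]), np.float64(0.193))
wrist xy (array([ 0.6437, -0.0891]), np.float64(0.115))
scene xy (array([ 0.6463, -0.0898]), np.float64(0.043))
top xy (array([ 0.6447, -0.0895]), np.float64(0.036))
0.031
joint xyz (array([ 0.645 , -0.0897, -0.0017]), np.float64(0.269))
wrist xy (array([ 0.6428, -0.0884]), np.float64(0.187))
scene xy (array([ 0.646 , -0.0893]), np.float64(0.033))
top xy (array([ 0.6448, -0.09  ]), np.float64(0.052))
[70.5  0.7 -0.4]
```

The holder is at (0.645, -0.090) with its base within 2 mm of z=0. Moving over it and down to just above the catch ring.

>>> servo_tool:
  deltas:
    - {"tx":20,"ty":0,"tz":0,"ax":0,"ay":0,"az":0,"claw":45}
    - {"tx":45,"ty":0,"tz":0,"ax":0,"ay":0,"az":0,"claw":45}
    - {"tx":63,"ty":0,"tz":0,"ax":0,"ay":0,"az":0,"claw":45}
    - {"tx":70.5,"ty":0.5,"tz":0,"ax":0,"ay":0,"az":0,"claw":45}
    - {"tx":70.5,"ty":0.5,"tz":0,"ax":0,"ay":0,"az":0,"claw":45}
    - {"tx":70.5,"ty":0.5,"tz":15,"ax":0,"ay":0,"az":0,"claw":45}
    - {"tx":70.5,"ty":0.5,"tz":30,"ax":0,"ay":0,"az":0,"claw":45}
    - {"tx":70.5,"ty":0.5,"tz":45,"ax":0,"ay":0,"az":0,"claw":45}
    - {"tx":70.5,"ty":0.5,"tz":60,"ax":0,"ay":0,"az":0,"claw":45}
    - {"tx":70.5,"ty":0.5,"tz":74,"ax":0,"ay":0,"az":0,"claw":45}
    - {"tx":70.5,"ty":0.5,"tz":84,"ax":0,"ay":0,"az":0,"claw":45}
    - {"tx":70.5,"ty":0.5,"tz":84,"ax":0,"ay":0,"az":0,"claw":45}

```text
time_s: 6.75
tcp_pos: [0.6427, -0.0903, 0.1322]
ee_rot: [[0.931, -0.366, -0.005], [-0.366, -0.931, 0.0], [-0.005, 0.002, -1.0]]
wrist_force: [-0.5, 0.5, -1.6]
gripper_width: 0.638
gripper_force: 30.0
```

>>> servo_tool:
  deltas:
    - {"tx":0,"ty":0,"tz":2,"ax":0,"ay":0,"az":0,"claw":45}
    - {"tx":0,"ty":0,"tz":4,"ax":0,"ay":0,"az":0,"claw":45}
    - {"tx":0,"ty":0,"tz":6,"ax":0,"ay":0,"az":0,"claw":45}
    - {"tx":0,"ty":0,"tz":8,"ax":0,"ay":0,"az":0,"claw":45}
    - {"tx":0,"ty":0,"tz":8,"ax":0,"ay":0,"az":0,"claw":45}
    - {"tx":0,"ty":0,"tz":8,"ax":0,"ay":0,"az":0,"claw":45}

```text
time_s: 7.25
tcp_pos: [0.645, -0.091, 0.1267]
ee_rot: [[0.931, -0.366, 0.0], [-0.366, -0.931, 0.0], [0.0, -0.0, -1.0]]
wrist_force: [0.2, 1.2, -0.8]
gripper_width: 0.643
gripper_force: 30.0
```

>>> servo_tool:
  deltas:
    - {"tx":0,"ty":-1,"tz":1,"ax":0,"ay":0,"az":0,"claw":45}
    - {"tx":0,"ty":-1,"tz":2,"ax":0,"ay":0,"az":0,"claw":45}
    - {"tx":0,"ty":-1,"tz":3,"ax":0,"ay":0,"az":0,"claw":45}
    - {"tx":0,"ty":-1,"tz":4,"ax":0,"ay":0,"az":0,"claw":45}
    - {"tx":0,"ty":-1,"tz":5,"ax":0,"ay":0,"az":0,"claw":45}
    - {"tx":0,"ty":-1,"tz":6,"ax":0,"ay":0,"az":0,"claw":45}
    - {"tx":0,"ty":-1,"tz":6,"ax":0,"ay":0,"az":0,"claw":45}
    - {"tx":0,"ty":-1,"tz":6,"ax":0,"ay":0,"az":0,"claw":45}

```text
time_s: 7.92
tcp_pos: [0.6456, -0.0901, 0.1217]
ee_rot: [[0.931, -0.366, 0.001], [-0.366, -0.931, -0.0], [0.001, -0.0, -1.0]]
wrist_force: [-1.3, 0.1, 4.4]
gripper_width: 0.645
gripper_force: 30.0
```

Contact came at TCP 0.122, as expected for the ring at 54 mm. Pressing slowly to a foot height of about 34 mm.

>>> servo_tool:
  deltas:
    - {"tx":0,"ty":0,"tz":2,"ax":0,"ay":0,"az":0,"claw":45}
    - {"tx":0,"ty":0,"tz":4,"ax":0,"ay":0,"az":0,"claw":45}
    - {"tx":0,"ty":0,"tz":6,"ax":0,"ay":0,"az":0,"claw":45}
    - {"tx":0,"ty":0,"tz":8,"ax":0,"ay":0,"az":0,"claw":45}
    - {"tx":0,"ty":0,"tz":10,"ax":0,"ay":0,"az":0,"claw":45}
    - {"tx":0,"ty":0,"tz":11,"ax":0,"ay":0,"az":0,"claw":45}
    - {"tx":0,"ty":0,"tz":12,"ax":0,"ay":0,"az":0,"claw":45}
    - {"tx":0,"ty":0,"tz":12,"ax":0,"ay":0,"az":0,"claw":45}
    - {"tx":0,"ty":0,"tz":12,"ax":0,"ay":0,"az":0,"claw":45}

```text
time_s: 8.67
tcp_pos: [0.6456, -0.0901, 0.1094]
ee_rot: [[0.931, -0.366, 0.001], [-0.366, -0.931, -0.0], [0.001, -0.0, -1.0]]
wrist_force: [-1.0, -0.1, 5.4]
gripper_width: 0.643
gripper_force: 30.0
```

Run:
```python
from fit import *
s=sense();print(s['time_s'],np.round(s['tcp_pos'],4),np.round(s['wrist_force'],1))
p=s['tcp_pos'];im=capture('scene');C=cal('scene')
# predicted collar outlines without / with slip
for z,c in((p[2]-.069,(0,0,255)),):
    for h,r in((.066,.028),(.105,.028)): cv2.polylines(im,[np.int32(proj('scene',ring(p[0],p[1],z+h,r),C))],True,c)
cv2.polylines(im,[np.int32(proj('scene',ring(.645,-.09,.09,.030),C))],True,(255,255,0))
cv2.imwrite('pics/s1.png',cv2.resize(im[130:330,170:370],None,fx=3,fy=3,interpolation=0))
```

```text
8.6667 [ 0.6456 -0.0901  0.1094] [-1.  -0.1  5.4]
```

View pics/s1.png

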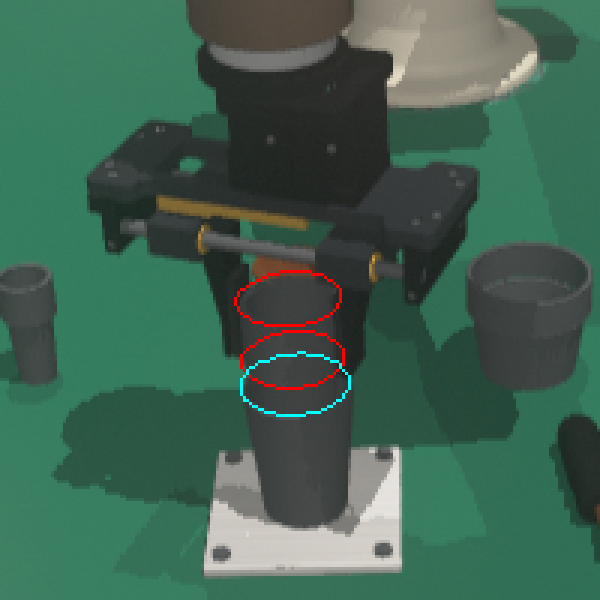

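The cup's top rim fits the prediction at crop (288,298), and the shoulder, predicted at (292,360), lies above the holder rim at (296,384). There is no slip, and the ring is moving at about 6 N. Pressing the last 6 mm.

>>> servo_tool:
  deltas:
    - {"tx":0,"ty":0,"tz":2,"ax":0,"ay":0,"az":0,"claw":45}
    - {"tx":0,"ty":0,"tz":4,"ax":0,"ay":0,"az":0,"claw":45}
    - {"tx":0,"ty":0,"tz":5,"ax":0,"ay":0,"az":0,"claw":45}
    - {"tx":0,"ty":0,"tz":6,"ax":0,"ay":0,"az":0,"claw":45}
    - {"tx":0,"ty":0,"tz":6,"ax":0,"ay":0,"az":0,"claw":45}
    - {"tx":0,"ty":0,"tz":6,"ax":0,"ay":0,"az":0,"claw":45}

```text
time_s: 9.22
tcp_pos: [0.6456, -0.0901, 0.1031]
ee_rot: [[0.931, -0.366, 0.001], [-0.366, -0.931, -0.0], [0.001, -0.0, -1.0]]
wrist_force: [-1.6, 0.6, 4.5]
gripper_width: 0.641
gripper_force: 30.0
```

>>> servo_tool:
  deltas:
    - {"tx":0,"ty":0,"tz":0,"ax":0,"ay":0,"az":0,"claw":58}
    - {"tx":0,"ty":0,"tz":0,"ax":0,"ay":0,"az":0,"claw":65}
    - {"tx":0,"ty":0,"tz":0,"ax":0,"ay":0,"az":0,"claw":80}
    - {"tx":0,"ty":0,"tz":0,"ax":0,"ay":0,"az":0,"claw":87}
    - {"tx":0,"ty":0,"tz":0,"ax":0,"ay":0,"az":0,"claw":87}
    - {"tx":0,"ty":0,"tz":0,"ax":0,"ay":0,"az":0,"claw":87}

```text
time_s: 9.72
tcp_pos: [0.6451, -0.09, 0.102]
ee_rot: [[0.931, -0.366, -0.001], [-0.366, -0.931, 0.0], [-0.001, 0.0, -1.0]]
wrist_force: [0.7, -0.1, -0.3]
gripper_width: 0.946
gripper_force: 0.0
```

>>> servo_tool:
  deltas:
    - {"tx":0,"ty":0,"tz":-15,"ax":0,"ay":0,"az":0,"claw":87}
    - {"tx":0,"ty":0,"tz":-35,"ax":0,"ay":0,"az":0,"claw":87}
    - {"tx":0,"ty":0,"tz":-60,"ax":0,"ay":0,"az":0,"claw":87}
    - {"tx":0,"ty":0,"tz":-90,"ax":0,"ay":0,"az":0,"claw":87}
    - {"tx":0,"ty":0,"tz":-120,"ax":0,"ay":0,"az":0,"claw":87}
    - {"tx":-30,"ty":0,"tz":-130,"ax":0,"ay":0,"az":0,"claw":87}
    - {"tx":-60,"ty":0,"tz":-130,"ax":0,"ay":0,"az":0,"claw":87}
    - {"tx":-80,"ty":0,"tz":-130,"ax":0,"ay":0,"az":0,"claw":87}
    - {"tx":-80,"ty":0,"tz":-130,"ax":0,"ay":0,"az":0,"claw":87}
    - {"tx":-80,"ty":0,"tz":-130,"ax":0,"ay":0,"az":0,"claw":87}

```text
time_s: 10.55
tcp_pos: [0.5705, -0.0605, 0.2333]
ee_rot: [[0.931, -0.365, 0.001], [-0.365, -0.931, 0.0], [0.001, -0.001, -1.0]]
wrist_force: [1.5, -0.5, 0.7]
gripper_width: 0.997
gripper_force: 0.0
```

Run:
```python
from fit import *
s=sense();print(s['time_s'],np.round(s['tcp_pos'],4),np.round(s['wrist_force'],1))
im=capture('scene');C=cal('scene');t=trace('cup','scene');M=t[0]['mask']
print(t[0]['confidence'],cv2.boundingRect(M.astype(np.uint8)))
fit({'scene':M.astype(np.float32)},[(.066,.028,.105,.028),(.056,.0222,.066,.024)],[.645,-.09,.034])
capture('wrist');t=trace('cup','wrist')
if t: fit({'wrist':t[0]['mask'].astype(np.float32)},[(.066,.028,.105,.028),(.056,.0222,.066,.024)],[.645,-.09,.034])
g=im[180:300,200:340].copy()
for h,r in((.066,.028),(.105,.028)): cv2.polylines(im,[np.int32(proj('scene',ring(.645,-.09,.034+h,r),C))],True,(0,0,255))
cv2.imwrite('pics/s2.png',np.hstack([cv2.resize(x,None,fx=2.8,fy=2.8,interpolation=0) for x in(g,im[180:300,200:340])]))
```

```text
10.55 [ 0.5705 -0.0605  0.2333] [ 1.5 -0.5  0.7]
0.76 (250, 225, 36, 44)
joint xyz (array([ 0.6524, -0.0893,  0.0351]), np.float64(0.058))
scene xy (array([ 0.599, -0.093]), np.float64(0.134))
joint xyz (array([ 0.645 , -0.0895,  0.0324]), np.float64(0.016))
wrist xy (array([ 0.6483, -0.091 ]), np.float64(0.202))
```

View pics/s2.png

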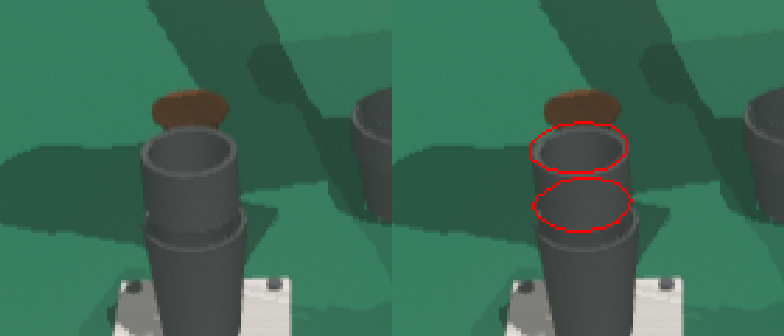

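The cup stands upright in the holder: its rim is at crop (189,155), and a clear gap shows between the shoulder and the holder rim at (195,228). The wrist and scene fits put the foot at 32–35 mm. Handing in.

```bash
python3 -c "
from station import *
print(finish_job())"
```

```text
the job is handed in; nothing more can be done
None
```

The medium cup is released and standing upright in the bolted cup, with its foot at about 33 mm and its shoulder about 9 mm above the rim. The arm never went near the wide and narrow cups, and the job was handed in at about 11 s; no verdict was returned.

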